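Set the test box dial to its zero line and press the button

TASK

On the grey test box, push the dial round by its peg with the outside of the fingers, without gripping it, until the raised index bar on the dial lines up with the long zero line (the one with the lug) of the scale ring. Then press the round push button right in and let it come up again. Do not lift or shift the box, turn the scale ring or disturb the other things on the bench.

Things in the scene. Friction and masses are not known exactly. Their poses are not given: they have to be found in the camera images.
- test_box: Loose grey instrument box on rubber feet, 150 x 200 mm and 40 mm high, about 1 kg with its controls. Origin at the centre of its underside; z up; its front looks to its own -x (roughly to the robot), its own +y is its left side as the robot sees it. On its top stand the scale ring with the dial (axis at x 0, y -25 mm of the box), the button at x -45, y 76 mm, and two 14 mm high terminals, 16 mm across, at x 48, y 52 and 77 mm.
- dial_centre (a point): Point on the dial's vertical axis, at the dial's top face (52 mm above the bench). The dial is a black disc 102 mm across that turns endlessly either way about this axis with light friction (about 0.04 N m, so 1 to 2 N at the peg) and stays where it is left.
- dial_peg (a point): Centre of the top of the dial's steel finger peg: a fixed upright round peg 15 mm across (19 mm at its foot, the lowest 3 mm) standing 30 mm above the dial's face, 36 mm from the dial's axis and straight across the axis from the index bar.
- index_mark (a point): Point 55 mm from the dial's axis on the line of the raised white index bar of the dial (3 mm wide bar, from 10 to 50 mm from the axis), just outside the dial's rim; it turns with the dial.
- zero_line (a point): Point 55 mm from the dial's axis on the long zero line of the scale ring: a flat aluminium ring round the dial, 133 mm across, its top 45 mm above the bench, with 24 black lines 15 degrees apart; the zero line is the one long thick line, and a dark lug 8 mm wide stands 8 mm high on the rim at its outer end. The ring is very stiff and is not to be turned. Index and zero line are in line when index_mark and zero_line coincide.
- dial (a joint): Angle of the dial in the box, rad, growing anticlockwise as seen from above, endless; at 0 the index bar points to the box's front (-x). It is in line with the zero line when it equals the value of scale_ring (or differs by a whole turn).
- scale_ring (a joint): Angle of the scale ring in the box, rad, growing anticlockwise as seen from above; at 0 the zero line points to the box's front (-x).
- set_button (a joint): Travel of the push button, m: 0 up, 0.006 fully in; it springs back and takes 3.5 N to press right in.
- set_button_top (a point): Centre of the top of the round grey push button, 26 mm across, at the front left of the box's top; pressed straight down.
- probe_black: Black test probe, 127 mm long, lying loose; leave alone. Origin under its middle.
- heatsink: Small dark finned heatsink, 19 x 30 x 18 mm, standing loose on top of the test box between the button and the terminals; leave alone. Origin under its middle.
- flux_jar: Small pot with a screw lid, 43 mm across, 30 mm high, loose; leave alone. Origin under its middle.
- screwdriver_red: Screwdriver, 142 mm long, lying loose; leave alone. Origin under its middle.
- pcb_main: Small circuit board, 40 x 62 x 13 mm, lying loose; leave alone. Origin under its middle.
- tape_roll: Roll of tape lying flat, 62 mm across, 18 mm high, loose; leave alone. Origin under its middle.
- clip_black: Black crocodile clip, 42 mm long, lying loose; leave alone. Origin under its middle.
- ipa_bottle: White dispenser bottle, 59 mm across, 151 mm high, standing loose; leave alone. Origin under its middle.
Things that resemble listed ones, but are neither listed nor needed, are in the scene too. What is shaped like the test_box but brown is not meant.

How it is judged (in metres and radians):
On the way, in this order (a step that is already met when the one before it is completed fails the run):
1. the index bar is brought in line with the zero line (horizontal distance between index_mark and zero_line below 0.004 m and velocity of joint dial between -0.05 and 0.05 rad/s), for 0.3 s.
2. with the dial in line, the button is pressed right in (value of joint set_button above 0.0045 m and horizontal distance between index_mark and zero_line below 0.004 m), for 0.05 s.
At the end, for the whole second after the job is handed in: The index bar is in line with the zero line within 4 mm at 55 mm from the axis (about 4 degrees), the button was pressed at least 4.5 mm after that and is up again, and the box stands flat within 15 mm of where it stood (horizontal distance between index_mark and zero_line below 0.004 m and value of joint set_button below 0.0015 m and distance of test_box from where it was at the start of the episode below 0.015 m and height (world z) of test_box below 0.004 m and angle between test_box's own z axis and vertical below 0.03 rad and linear speed of test_box below 0.01 m/s); the robot touches nothing.
It fails at once if the button is pressed while the dial is not in line (value of joint set_button above 0.003 m and horizontal distance between index_mark and zero_line above 0.005 m).
It fails at once if the box is lifted or tipped (height (world z) of test_box above 0.006 m or angle between test_box's own z axis and vertical above 0.06 rad).
It fails at once if the box is shifted or the scale ring turned (distance of test_box from where it was at the start of the episode above 0.015 m or distance of zero_line from where it was at the start of the episode above 0.02 m).
It fails at once if the fingers grip the peg, or press on the box, with more than 35 N (contact force between the fingers and test_box above 35 N).
It fails at once if another thing on the bench is moved (distance of any of probe_black, heatsink, flux_jar, screwdriver_red, pcb_main, tape_roll, clip_black, ipa_bottle from where it was at the start of the episode above 0.02 m).
It also fails if it takes over 48 s, if anything falls off the work surface, if the arm or the gripper's body presses on something with over 40 N, if the wrist force passes 120 N, or if a joint passes its speed limit or range.

ROBOT

A 6-joint arm with a two-finger parallel gripper is mounted at the origin on a cart in front of the work surface, level with it; the furniture and walls round the work are solid. World frame = base frame: x ahead of the robot, y to its left, z up, the work surface at z = 0. Lengths are in mm, angles in rad, forces in N, time in s.
With the tool pointing down it reaches from about 300 to 775 mm from the base axis. Payload 14.6 kg.
Tool frame: the origin (TCP) lies on the mounting face of the last link; the fingertips stand 199 mm ahead of it and the grasp point (between the pads) lies 180 mm ahead of it; z points along the fingers, y is the line along which they close (so a half turn about z gives the same grasp; the last joint's range is limited). The gripper opens to 94 mm and grips with 3 to 60 N. Pads are 16 mm wide; open, the fingers measure 119 mm over their backs; the gripper's body (75 mm by 177 mm) begins 78 mm behind the grasp point.
Start: joints at [1.098, 0.3, 1.521, -0, 1.321, -0.067], TCP at [217.112, 505.325, 404.646] pointing down, gripper open.
Joint ranges: [-3.03, 3.03], [-0.79, 2.21], [0.23, 2.52], [-1.04, 4.18], [0, 3.07], [-2.55, 2.55]. Speed limits (rad/s): [2.22, 2.22, 2.57, 3.14, 3.14, 3.14].

INTERFACE

Orientations are given as [roll, pitch, yaw] about the fixed x, y, z axes, in that order (R = Rz(yaw) Ry(pitch) Rx(roll)).
In Python, from cell import manip gives the robot as it stands. The module is installed in compiled form; this text tells all that it offers.
- The arm moves only by the shell command python3 -m creep 'ROWS' [FORCE]. ROWS is a JSON object of lists of equal length, an entry for each row: "slide": the shift along the world's x, y, z in cm, a list of three; "turn": the turn about the world's z in rad; "claw": the opening, from 0 (shut) to 1 (fully open). A call has 1 to 8 rows; each row shifts and turns the commanded pose from where the row before left it; what a row does not reach is not made up. A row lasts 1/8 s, in which the tool goes at most 62.5 mm and 10.7 degrees, less where a joint would pass 70% of its speed; a pose out of reach is approached as far as the arm can. A call with a gripper value outside its range is refused whole. The fingers move at their own pace and stop on an object; FORCE is the grip in N (left out, the last holds). Time passes only in rows, so rows that do not move let the fingers close. It gives the time, the measured TCP pose, the force, the opening and the grip force at its end, in the units of the state.
- manip.read_state(): the state, without advancing time (a new reading comes with each control period).
- manip.camera(name): name is "scene" or "top" or "wrist"; returns (picture, depth): 480x640x3 uint8, red, green, blue; 480x640 float32, mm along the optical axis (not along the pixel's ray), 0 where there is no reading.
- manip.calibration(name): a dict with "intrinsics" (3x3 intrinsics, pixels), "pose" (4x4, takes a point from camera to world coordinates). Camera axes: x right, y up, looking along -z (the intrinsics and any distortion apply to the point x, -y, -z); pixel columns grow to the right and rows downward; lengths in mm; the calibration is good to about 2 mm. A picture is of the moment at which its call begins: read the wrist's pose just before it. calibration takes no time and is no camera call; for the wrist camera it gives the pose at the moment of the call.
- manip.sign_off(): hands the job in; it is judged then, once.
Trained networks look in the newest picture that a camera, given by its name, has taken for a name from the list of things; names that differ only in an ending like _2 or _b are one class to them, and where a whole thing is asked for, a point or a joint stands for the part that bears it (a point fixed in the world has none). Each returns a list of dicts, best first, with "score" (0 to 1); they miss things now and then, are a little off and sometimes report something else, mostly with a low value. They report only what shows in the picture. A call takes as long as a camera call. They do not tell look-alikes from the thing itself.
- manip.cut_out(query, camera): "mask" (480x640 bool, what is visible of it) and "position" ([column, row] in pixels, amid what is visible of it).
The state is a dict: "clock": time; "joints": joint angles; "qd": joint speeds; "effort": joint torques, N m; "eef_pos": TCP position; "eef_rot": TCP orientation; "wrist_force": force on the tool from outside, world axes, zero at the start; "moment": the same for the moment, N m; "finger_gap": finger opening in mm; "finger_force": force on a finger pad.
Only numpy, scipy, OpenCV 4.12 (cv2) and the standard library are available. Lean on these libraries where they do the work, as an engineer would, in place of code of your own. Each camera call takes 0.05 s, during which the arm holds its last target. There are 200 camera calls.

## Working session

There is one attempt and no reset: what is moved stays moved. The work goes in short steps, Python scripts to look and compute and a shell command to move; the robot and the scene stay as the last step left them, time stands still between calls to the robot, and variables do not carry over. Pictures are saved under pics/ and viewed, at most 10 in all, crops included, and the job is handed in when it is done.

```bash
mkdir -p pics
cat > h.py <<'E'
import numpy as np, cv2
from cell import manip
def cam(n):
    c=manip.calibration(n); p,d=manip.camera(n); return p,d,np.array(c["intrinsics"]),np.array(c["pose"])
def world(px,d,K,T):
    px=np.atleast_2d(px).astype(float); z=np.array([d[int(round(v)),int(round(u))] for u,v in px])
    r=np.c_[(px[:,0]-K[0,2])/K[0,0]*z,-(px[:,1]-K[1,2])/K[1,1]*z,-z]
    return r@T[:3,:3].T+T[:3,3]
def cloud(d,K,T):
    v,u=np.mgrid[:480,:640]; z=d
    r=np.stack([(u-K[0,2])/K[0,0]*z,-(v-K[1,2])/K[1,1]*z,-z],-1)
    return r@T[:3,:3].T+T[:3,3]
def save(n,p): cv2.imwrite(n,cv2.cvtColor(p,cv2.COLOR_RGB2BGR))
E
python3 - <<'E'
from h import *
for n in("top","scene"):
    p,d,K,T=cam(n); save(f"pics/{n}.png",p); np.savez(f"{n}.npz",p=p,d=d,K=K,T=T)
    for q in("test_box","dial_peg","set_button_top","index_mark","zero_line","heatsink"):
        for r in manip.cut_out(q,n)[:3]: print(n,q,round(r["score"],2),np.round(r["position"]),np.round(world(r["position"],d,K,T)))
print(manip.read_state())
E
```

```text
top test_box 0.92 [361. 264.] [[539.  -6.  49.]]
top test_box 0.84 [170. 224.] [[639. 542.  52.]]
top dial_peg 0.85 [160. 227.] [[628. 571.  50.]]
top dial_peg 0.58 [370. 260.] [[549. -31.  53.]]
top set_button_top 0.5 [194. 198.] [[718. 480.  56.]]
top set_button_top 0.37 [371. 263.] [[541. -34.  52.]]
top index_mark 0.85 [163. 223.] [[640. 563.  56.]]
top index_mark 0.65 [372. 263.] [[542. -36.  57.]]
top zero_line 0.82 [367. 278.] [[500. -23.  47.]]
top zero_line 0.23 [302. 202.] [[727. 167.   4.]]
top heatsink 0.39 [339. 267.] [[530.  55.  38.]]
top heatsink 0.29 [369. 263.] [[543. -29.  50.]]
scene test_box 0.89 [314. 308.] [[520. -37.  52.]]
scene dial_peg 0.71 [326. 303.] [[548. -39.  54.]]
scene dial_peg 0.64 [236. 160.] [[622. 562.  53.]]
scene set_button_top 0.53 [326. 302.] [[547. -37.  53.]]
scene set_button_top 0.42 [274. 283.] [[478.  58.  62.]]
scene set_button_top 0.37 [273. 162.] [[705. 483.  60.]]
scene index_mark 0.96 [240. 160.] [[634. 559.  53.]]
scene index_mark 0.73 [324. 304.] [[543. -38.  53.]]
scene index_mark 0.24 [319. 322.] [[509. -71.  48.]]
scene zero_line 0.75 [241. 170.] [[617. 517.  45.]]
scene zero_line 0.72 [325. 323.] [[519. -77.  48.]]
scene heatsink 0.71 [299. 279.] [[535.  50.  50.]]
{'clock': 0.7, 'joints': array([ 1.09838422e+00,  2.99890435e-01,  1.52101385e+00,  2.38421096e-05,
        1.32071723e+00, -6.65872057e-02]), 'qd': array([ 0.00089123,  0.00016603,  0.00049619, -0.00022439, -0.00036659,
       -0.00106772]), 'effort': array([ 1.43038018e-03, -5.31565690e+01, -3.52888083e+01,  7.09055224e-02,
        2.12403032e-02,  7.83548603e-05]), 'eef_pos': array([217.11544194, 505.31692525, 404.64496671]), 'eef_rot': array([-3.14156539e+00, -2.49694948e-05,  2.73576185e+00]), 'wrist_force': array([0.07043755, 0.06251949, 0.40437984]), 'moment': array([ 0.02154415, -0.00400358,  0.02329077]), 'finger_force': 0.0, 'finger_gap': 93.84137705767296}
```

View pics/top.png

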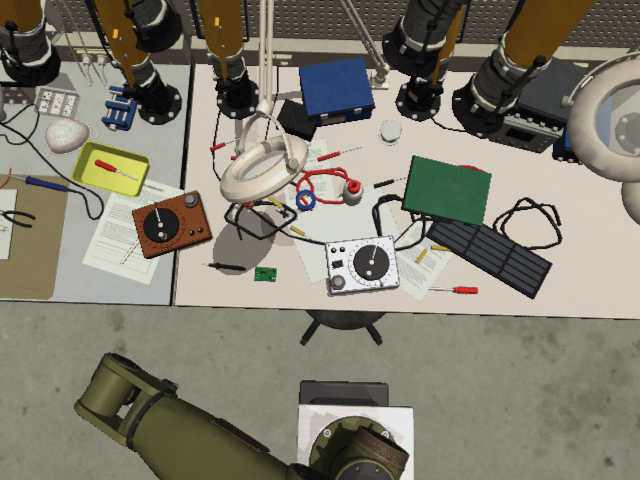

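View pics/scene.png

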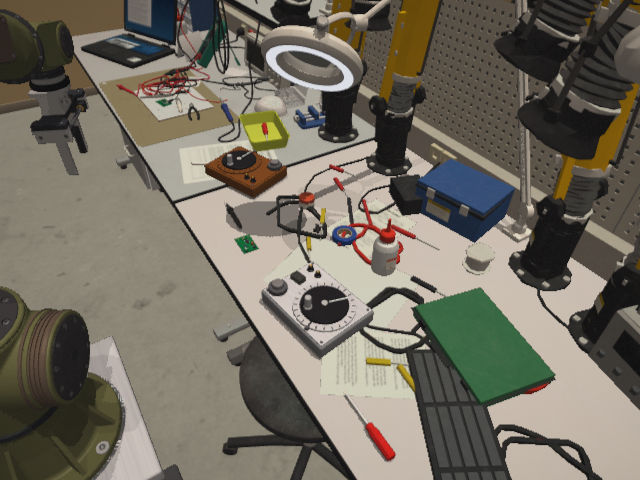

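The top view shows two candidates: the grey box at (362,265) with dial at (371,262) and button at (338,283), and the brown look-alike at (170,225). I choose the grey one. Next is a close crop, plus the box pose from depth.

Run:
```python
from h import *
z=np.load("top.npz"); C=cloud(z["d"],z["K"],z["T"]); T=z["T"]; print("cam",T[:3,3].round(), z["K"][0,0])
m=(C[...,2]>33)&(C[...,2]<60)&(abs(C[...,0]-540)<140)&(abs(C[...,1])<160)
n,l,s,c=cv2.connectedComponentsWithStats(m.astype(np.uint8)); i=1+s[1:,4].argmax()
P=C[l==i]; print(cv2.minAreaRect(P[:,:2].astype(np.float32)),s[i])
for nm,r in(("lamp",(210,300,130,210)),("all",(230,480,100,310))):
    q=C[r[2]:r[3],r[0]:r[1]].reshape(-1,3); q=q[(q[:,2]>150)]; 
    print(nm,q.min(0).round(),q.max(0).round(), len(q))
q=C.reshape(-1,3); q=q[(q[:,2]>120)&(q[:,0]>250)&(q[:,0]<750)&(abs(q[:,1])<400)]
print(np.unique(np.round(q/50)*50,axis=0)[:60])
s_=np.load("scene.npz")["p"][255:365,250:385]; t=z["p"][225:305,315:410]
a=cv2.resize(s_,None,fx=4.4,fy=4.4,interpolation=2); b=cv2.resize(t,None,fx=2,fy=2)
o=np.zeros((500,800,3),np.uint8); o[:484,:594]=a[:500]; o[:160,600:790]=b; save("pics/crop.png",o)
```

```text
cam [ 309.  112. 1504.] 519.4589972050259
((541.7850341796875, -10.558204650878906), (149.582275390625, 199.573486328125), 8.135865211486816) [ 325  235   75   59 3407]
lamp [309. 112. 362.] [ 779.  332. 1504.] 4041
all [ 309. -217.  150.] [ 837.  320. 1504.] 5337
[[ 300.  100. 1500.]
 [ 600. -400.  650.]
 [ 600. -400.  700.]
 [ 600. -350.  650.]
 [ 600.  200.  500.]
 [ 600.  250.  450.]
 [ 600.  250.  500.]
 [ 600.  300.  450.]
 [ 600.  300.  500.]
 [ 600.  350.  450.]
 [ 650. -400.  650.]
 [ 650. -400.  700.]
 [ 650. -350.  650.]
 [ 650.  150.  500.]
 [ 650.  150.  550.]
 [ 650.  200.  450.]
 [ 650.  200.  500.]
 [ 650.  200.  550.]
 [ 650.  250.  450.]
 [ 650.  250.  500.]
 [ 650.  300.  400.]
 [ 650.  300.  450.]
 [ 650.  300.  500.]
 [ 650.  350.  400.]
 [ 650.  350.  450.]
 [ 700. -400.  650.]
 [ 700. -400.  700.]
 [ 700. -350.  650.]
 [ 700. -350.  700.]
 [ 700. -300.  650.]
 [ 700.  150.  450.]
 [ 700.  150.  500.]
 [ 700.  150.  550.]
 [ 700.  200.  400.]
 [ 700.  200.  450.]
 [ 700.  200.  500.]
 [ 700.  200.  550.]
 [ 700.  250.  400.]
 [ 700.  250.  450.]
 [ 700.  300.  400.]
 [ 700.  300.  450.]
 [ 700.  350.  400.]
 [ 750. -400.  650.]
 [ 750. -400.  700.]
 [ 750. -350.  650.]
 [ 750. -350.  700.]
 [ 750. -300.  650.]
 [ 750.    0.  100.]
 [ 750.    0.  150.]
 [ 750.   50.  150.]
 [ 750.  150.  450.]
 [ 750.  150.  500.]
 [ 750.  200.  400.]
 [ 750.  200.  450.]
 [ 750.  200.  500.]
 [ 750.  200.  550.]
 [ 750.  250.  400.]
 [ 750.  300.  350.]
 [ 750.  300.  400.]]
```

View pics/crop.png

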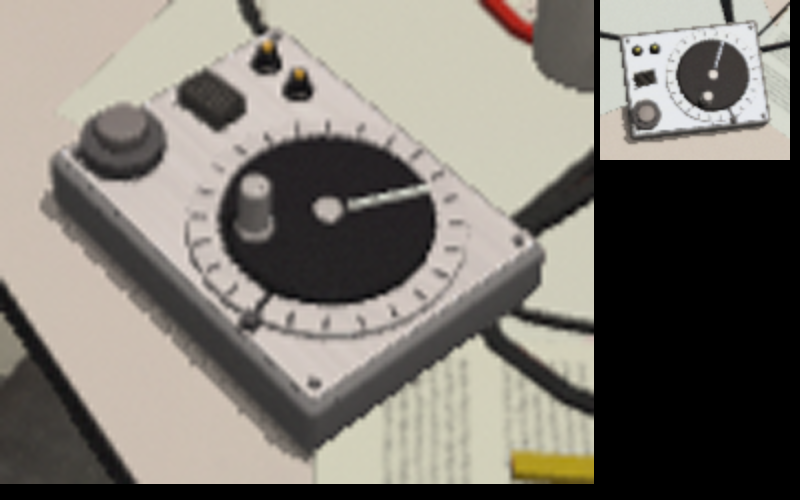

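The crop confirms the grey box: the peg is at the near left, the index bar points away, and the zero line with its lug is at the front right. That means a clockwise push of about 140°. I move over it for a wrist look, fingers shut.

```bash
python3 -m creep '{"slide":[[2,-6,0],[2,-6,0],[2,-6,0],[2,-6,0],[2,-6,0],[2,-6,0],[4,-4.5,0],[5,-3.5,0]],"turn":[0,0,0,0,0,0,0,0.1],"claw":[0,0,0,0,0,0,0,0]}' 10
python3 -m creep '{"slide":[[3,-5,0],[0,-4.5,-2],[0,0,0]],"turn":[0,0,0],"claw":[0,0,0]}'
cat > look.py <<'E'
from h import *
import sys
p,d,K,T=cam("wrist"); save(sys.argv[1],p); np.savez("w.npz",p=p,d=d,K=K,T=T)
print(manip.read_state()["eef_pos"].round(1),manip.read_state()["eef_rot"].round(3),T.round(2).tolist(),manip.read_state()["clock"])
E
python3 look.py pics/w1.png
```

```text
clock: 1.7
eef_pos: [426.4, 67.5, 405.4]
eef_rot: [3.141, 0.002, 2.837]
wrist_force: [0.3, 0.8, -0.3]
finger_gap: 17.3
finger_force: 0.0
clock: 2.08
eef_pos: [455.6, -27.5, 383.4]
eef_rot: [-3.141, -0.002, 2.832]
wrist_force: [0.2, -0.7, 0.2]
finger_gap: 0.8
finger_force: 0.0
[455.7 -26.2 384.3] [-3.141e+00 -1.000e-03  2.833e+00] [[0.31, -0.92, -0.26, 379.7], [0.95, 0.29, 0.08, -3.0], [0.0, -0.27, 0.96, 363.91], [0.0, 0.0, 0.0, 1.0]] 2.125
```

View pics/w1.png

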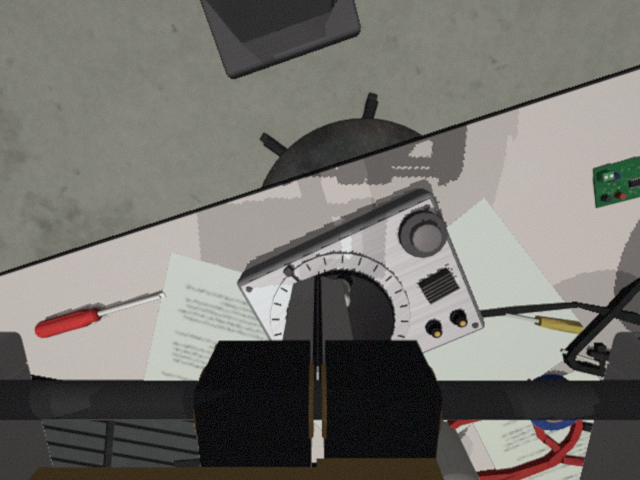

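The wrist camera looks in from the near side: the lug is at (290,268), and the shut fingers hide the lower part of the dial. I shift about 9 cm further to bring the dial to the picture's middle.

```bash
python3 -m creep '{"slide":[[5,0,0],[4,-1,0],[0,0,0]],"turn":[0,0,0],"claw":[0,0,0]}'
python3 look.py pics/w2.png
```

```text
clock: 2.5
eef_pos: [547.1, -34.5, 384.5]
eef_rot: [3.141, 0.0, 2.837]
wrist_force: [0.4, -0.4, -0.1]
finger_gap: 0.6
finger_force: 0.0
[546.  -34.3 384.6] [ 3.142 -0.     2.837] [[0.3, -0.92, -0.26, 471.09], [0.95, 0.29, 0.08, -10.26], [0.0, -0.27, 0.96, 364.87], [0.0, 0.0, 0.0, 1.0]] 2.55
```

View pics/w2.png

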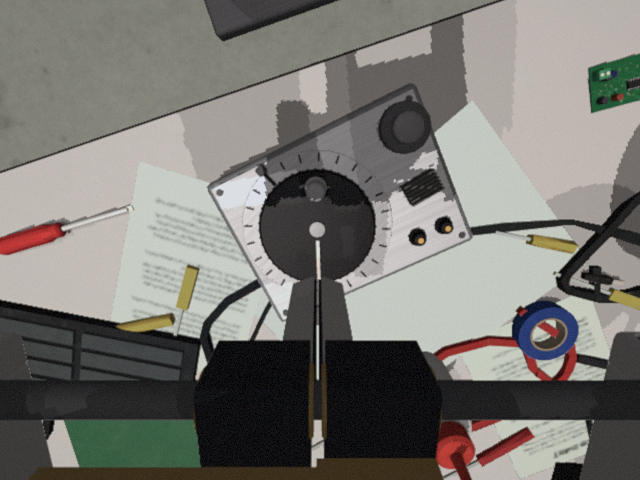

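Everything shows here: hub (317,230), peg top (316,187), index bar down to (318,275), zero line and lug at (262,170), button (407,124). I project these onto their known heights.

```bash
cat >> h.py <<'E'
def plane(px,z,K,T):
    px=np.atleast_2d(px).astype(float); r=np.c_[(px[:,0]-K[0,2])/K[0,0],-(px[:,1]-K[1,2])/K[1,1],-np.ones(len(px))]@T[:3,:3].T
    return T[:3,3]+r*((z-T[2,3])/r[:,2])[:,None]
E
python3 - <<'E'
from h import *
w=np.load("w.npz");p,d,K,T=[w[k] for k in "pdKT"]
C=cloud(d,K,T)
for q in("dial_peg","set_button_top","zero_line","index_mark"):
    for r in manip.cut_out(q,"wrist")[:2]: print(q,round(r["score"],2),np.round(r["position"]),r["mask"].sum(),np.round(world(r["position"],d,K,T)))
m=(C[...,2]>33)&(C[...,2]<90)&(abs(C[...,0]-540)<130)&(abs(C[...,1]+10)<140); m[300:]=0
for lo,hi,n in((74,90,"peg"),(57,73,"button/hub")):
    k=m&(C[...,2]>lo)&(C[...,2]<hi); nn,l,s,c=cv2.connectedComponentsWithStats(k.astype(np.uint8))
    for i in range(1,nn):
        if s[i,4]>40: print(n,s[i],c[i].round(1),C[l==i].mean(0).round(1),np.median(C[l==i][:,2]).round(1))
print("hub",plane((317,230),55,K,T),world((317,222),d,K,T))
# dial ellipse: dark pixels
b=((C[...,2]>48)&(C[...,2]<56)&(p.max(2)<75)).astype(np.uint8)
b[:, :250]=0;b[:,385:]=0;b[300:]=0;b[:150]=0
ct=max(cv2.findContours(b,0,1)[0],key=cv2.contourArea)[:,0]
W=plane(ct[ct[:,1]<270],52,K,T)[:,:2]
from scipy.optimize import least_squares as ls
f=ls(lambda c:np.hypot(*(W-c).T)-51,[545,-35],loss="soft_l1");print("dial centre",f.x,np.abs(f.fun).mean())
print("zero",plane([(268,177)],45,K,T),"lug",plane((262,169),53,K,T),"index",plane([(318,250),(318.5,275)],53,K,T),"peg",plane((316,187),82,K,T),"button",plane((407,124),62,K,T))
save("pics/c2.png",cv2.resize(p[90:300,200:480],None,fx=2.8,fy=2.8,interpolation=2))
E
```

```text
dial_peg 0.93 [317. 226.] 10269 [[542. -32.  54.]]
set_button_top 0.77 [406. 125.] 952 [[484.  58.  63.]]
set_button_top 0.29 [423. 184.] 931 [[534.  63.  51.]]
zero_line 0.59 [317. 168.] 6303 [[496. -18.  45.]]
index_mark 0.74 [314. 222.] 10389 [[538. -34.  54.]]
index_mark 0.39 [327. 166.] 5982 [[496.  -9.  45.]]
peg [306 182  20  20 300] [315.5 191.3] [509.3 -23.4  81.6] 81.8
button/hub [391 110  34  34 879] [407.8 126.5] [485.4  59.5  61.9] 62.1
hub [[545.01911689 -33.48329412  55.        ]] [[538.41791126 -31.40132891  54.47602538]]
dial centre [543.36386624 -33.00020152] 6.354229443069744
zero [[490.40728889 -60.08374127  45.        ]] lug [[482.25153459 -61.37397456  53.        ]] index [[563.01655676 -38.23788835  53.        ]
 [585.48093058 -44.83528781  53.        ]] peg [[506.24058067 -22.05819876  82.        ]] button [[483.36545409  59.38983372  62.        ]]
```

View pics/c2.png

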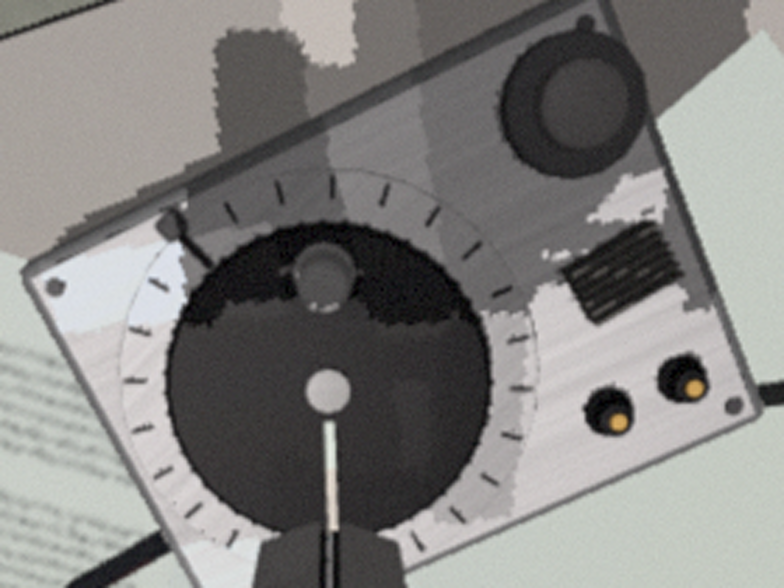

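```bash
cat > path.py <<'E'
import numpy as np,sys
c=np.array([545,-33.7])
def F(th,s):
    t=np.radians(th); return c+36*np.array([np.cos(t),np.sin(t)])+s*np.array([-np.sin(t),np.cos(t)])
if __name__=="__main__":
    print("start s38",F(164,38).round(1)); prev=F(164,38)
    for th,s in [(164,30),(164,24)]+[(t,20) for t in range(164,23,-10)]:
        f=F(th,s); print(th,s,f.round(1),((f-prev)/10).round(2)); prev=f
E
python3 path.py
```

```text
start s38 [499.9 -60.3]
164 30 [502.1 -52.6] [0.22 0.77]
164 24 [503.8 -46.8] [0.17 0.58]
164 20 [504.9 -43. ] [0.11 0.38]
154 20 [503.9 -35.9] [-0.1   0.71]
144 20 [504.1 -28.7] [0.02 0.72]
134 20 [505.6 -21.7] [0.15 0.7 ]
124 20 [508.3 -15. ] [0.27 0.67]
114 20 [512.1  -8.9] [0.38 0.61]
104 20 [516.9  -3.6] [0.48 0.53]
94 20 [522.5   0.8] [0.57 0.44]
84 20 [528.9   4.2] [0.63 0.34]
74 20 [535.7   6.4] [0.68 0.22]
64 20 [542.8   7.4] [0.71 0.1 ]
54 20 [550.    7.2] [ 0.72 -0.02]
44 20 [557.    5.7] [ 0.7  -0.15]
34 20 [563.7   3. ] [ 0.67 -0.27]
24 20 [569.8  -0.8] [ 0.61 -0.38]
```

```bash
python3 -m creep '{"slide":[[-4.6,-2.6,0],[0,0,-6],[0,0,-4.5],[0,0,-1.8],[0,0,0]],"turn":[0.025,0,0,0,0],"claw":[0,0,0,0,0]}'
```

```text
clock: 3.38
eef_pos: [499.2, -61.2, 261.2]
eef_rot: [-3.141, -0.002, 2.861]
wrist_force: [-0.7, -0.5, 0.4]
finger_gap: 0.4
finger_force: 0.0
```

```bash
python3 -m creep '{"slide":[[0.25,0.8,0],[0.2,0.6,0],[0.1,0.4,0],[-0.1,0.7,0],[0.02,0.72,0],[0.15,0.7,0],[0,0,0]],"turn":[0,0,0,-0.175,-0.175,-0.175,0],"claw":[0,0,0,0,0,0,0]}'
python3 look.py pics/w3.png
```

```text
clock: 4.25
eef_pos: [506.0, -21.8, 261.9]
eef_rot: [3.141, 0.0, 2.338]
wrist_force: [1.0, -1.0, 0.2]
finger_gap: 0.8
finger_force: 0.0
[505.9 -22.1 261.8] [3.141 0.    2.34 ] [[0.72, -0.67, -0.19, 450.5], [0.69, 0.69, 0.19, 35.5], [0.0, -0.27, 0.96, 242.21], [0.0, 0.0, 0.0, 1.0]] 4.3
```

View pics/w3.png

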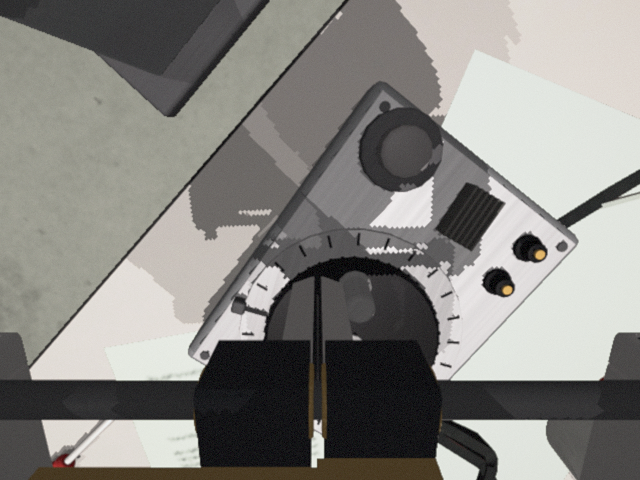

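The peg (358,298) is against the finger's right back and has moved round with it. I carry on to about 15° short of the goal.

```bash
python3 -m creep '{"slide":[[0.27,0.67,0],[0.38,0.61,0],[0.48,0.53,0],[0.57,0.44,0],[0.63,0.34,0],[0.68,0.22,0],[0.71,0.1,0],[0,0,0]],"turn":[-0.175,-0.175,-0.175,-0.175,-0.175,-0.175,-0.175,0],"claw":[0,0,0,0,0,0,0,0]}'
python3 -m creep '{"slide":[[0.72,-0.02,0],[0.7,-0.15,0],[0,0,0]],"turn":[-0.175,-0.175,0],"claw":[0,0,0]}'
python3 look.py pics/w4.png
```

```text
clock: 5.3
eef_pos: [543.2, 6.8, 261.6]
eef_rot: [-3.142, -0.0, 1.115]
wrist_force: [0.5, -0.3, -0.6]
finger_gap: 0.5
finger_force: 0.0
clock: 5.68
eef_pos: [557.2, 5.0, 261.5]
eef_rot: [-3.142, 0.0, 0.767]
wrist_force: [-0.3, 1.6, -0.7]
finger_gap: 0.2
finger_force: 0.0
[557.1   5.  261.5] [-3.142  0.     0.769] [[0.69, 0.69, 0.2, 613.27], [-0.72, 0.67, 0.19, 60.22], [-0.0, -0.27, 0.96, 241.91], [0.0, 0.0, 0.0, 1.0]] 5.725
```

View pics/w4.png

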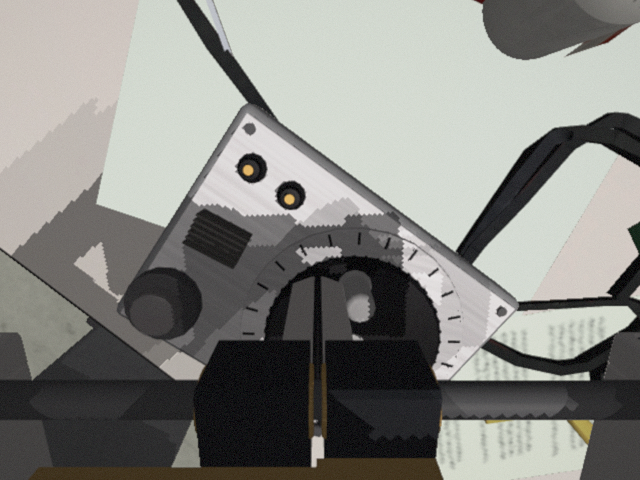

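The peg (357,303) is still against the finger. I check its angle from the depth picture.

```bash
cat > peg.py <<'E'
from h import *
w=np.load("w.npz");C=cloud(w["d"],w["K"],w["T"])
C=C[:338,340:420]; m=(C[...,2]>76)&(C[...,2]<90)
P=C[m]; c,r=cv2.minEnclosingCircle(P[:,:2].astype(np.float32)); print(len(P),np.round(c,1),r,P.mean(0).round(1))
v=np.array(c)-[545,-33.7]; print("peg ang",np.degrees(np.arctan2(v[1],v[0])).round(1),np.hypot(*v).round(1))
E
python3 peg.py
```

```text
793 [570.   -5.3] 10.394267082214355 [572.   -6.7  81.5]
peg ang 48.6 37.8
```

```bash
python3 -m creep '{"slide":[[0.67,-0.27,0],[0.31,-0.18,0],[0,0,0],[-1.2,2.2,0],[0,0,6],[0,0,6],[-3.7,-4.3,0],[-3.7,-4.3,0]],"turn":[-0.175,-0.087,0,0,0,0,0,0],"claw":[0,0,0,0,0,0,0,0]}'
python3 -m creep '{"slide":[[0,0,0],[0,0,0]],"turn":[0,0],"claw":[0,0]}'
python3 look.py pics/w5.png
python3 - <<'E'
import cv2
p=cv2.imread("pics/w5.png"); cv2.imwrite("pics/c5.png",cv2.resize(p[80:380,140:500],None,fx=2,fy=2,interpolation=2))
E
```

```text
clock: 6.72
eef_pos: [479.7, -63.9, 382.1]
eef_rot: [3.141, -0.001, 0.507]
wrist_force: [0.4, -0.7, -0.4]
finger_gap: 0.5
finger_force: 0.0
clock: 6.98
eef_pos: [481.2, -63.1, 381.9]
eef_rot: [3.141, -0.001, 0.502]
wrist_force: [-0.3, -0.0, 0.5]
finger_gap: 0.6
finger_force: 0.0
[481.5 -62.8 381.7] [ 3.141 -0.     0.502] [[0.48, 0.84, 0.24, 549.65], [-0.88, 0.46, 0.13, -24.65], [-0.0, -0.27, 0.96, 362.31], [0.0, 0.0, 0.0, 1.0]] 7.025
```

View pics/c5.png

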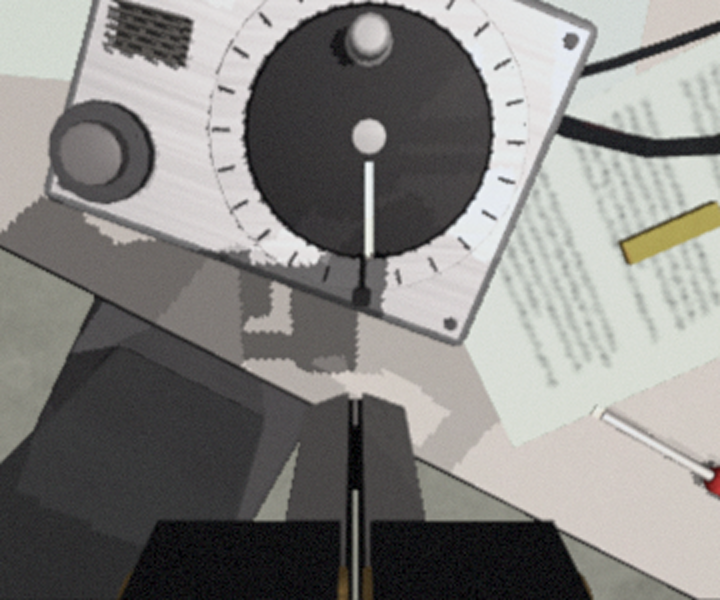

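The bar runs (369,162) to (368,256) in the crop, and the zero line runs (365,260) to (361,296, the lug). They are almost in line; I compute the residual angle.

Run:
```python
from h import *
w=np.load("w.npz");p,d,K,T=[w[k] for k in "pdKT"]
f=lambda u,v:(140+u/2,80+v/2)
g=cv2.cvtColor(p,cv2.COLOR_RGB2GRAY).astype(float)
# subpixel bar centroid per row
B=[];Z=[]
for r in range(164,204,2):
    x=np.arange(316,333);y=g[r,316:333]; k=np.clip(y-(y.min()+y.max())/2,0,None);B.append((np.sum(x*k)/k.sum(),r))
for r in range(211,222):
    x=np.arange(315,328);y=g[r,315:328];k=np.clip((y.min()+np.median(y))/2-y,0,None);Z.append((np.sum(x*k)/k.sum(),r))
B=plane(B,53,K,T)[:,:2];Zp=np.array(Z);Z=plane(Z,45,K,T)[:,:2]
print(Zp.round(1).tolist())
hub=plane(f(369,136),55,K,T)[0,:2]
vx,vy,x0,y0=cv2.fitLine(B.astype(np.float32),1,0,.01,.01).ravel()
print("bar dir",np.degrees(np.arctan2(vy,vx)),"hub",hub)
m=(g[:300]<95)&(abs(d[:300]-0)>0)
for c in(hub,np.array([545,-33.7])):
    for n,q in(("bar",B),("zero",Z)):
        v=q-c; print(n,(np.degrees(np.arctan2(v[:,1],v[:,0]))%360).round(1))
v=Z[-1]-Z[0];print("zero line dir",np.degrees(np.arctan2(v[1],v[0]))%360)
print("button",plane(f(92,152),62,K,T))
```

```text
[[320.9, 211.0], [320.9, 212.0], [320.8, 213.0], [320.7, 214.0], [320.7, 215.0], [320.6, 216.0], [320.7, 217.0], [320.7, 218.0], [320.6, 219.0], [320.4, 220.0], [320.4, 221.0]]
bar dir 29.006115 hub [544.80848543 -33.91408632]
bar [207.7 207.8 207.8 208.1 208.1 208.2 208.3 208.2 208.4 208.4 208.4 208.5
 208.4 208.6 208.6 208.6 208.6 208.6 208.6 208.6]
zero [205.9 206.  205.9 205.9 205.9 205.8 205.9 206.  205.9 205.8 205.9]
bar [208.2 208.2 208.2 208.4 208.4 208.5 208.5 208.5 208.6 208.6 208.6 208.7
 208.6 208.7 208.7 208.7 208.7 208.7 208.8 208.7]
zero [206.  206.1 206.  206.  206.  205.9 206.  206.1 206.  205.9 206. ]
zero line dir 206.16531403304757
button [[487.05272311  59.15573176  62.        ]]
```

The bar is 2.8° short, already within tolerance. One small nudge will centre it; then I back off the same way and re-measure.

```bash
python3 -m creep '{"slide":[[3.7,4.3,0],[3.7,4.3,0],[0,0,-6],[0,0,-6],[0.9,-1.6,0],[0.35,-0.53,0],[0.12,-0.18,0],[0,0,0]],"turn":[0,0,0,0,-0.05,0,0,0],"claw":[0,0,0,0,0,0,0,0]}'
python3 -m creep '{"slide":[[-1.2,2.3,0],[0,0,6],[0,0,6],[-3.7,-4.3,0],[-3.87,-4.3,0],[0,0,0],[0,0,0]],"turn":[0,0.05,0,0,0,0,0],"claw":[0,0,0,0,0,0,0]}'
python3 look.py pics/w6.png
python3 - <<'E'
from h import *
w=np.load("w.npz");p,d,K,T=[w[k] for k in "pdKT"]
save("pics/c6.png",cv2.resize(p[80:300,140:500],None,fx=2,fy=2,interpolation=2))
E
```

```text
clock: 8.02
eef_pos: [569.1, -0.6, 263.3]
eef_rot: [3.14, -0.002, 0.449]
wrist_force: [-0.1, -0.4, -0.3]
finger_gap: 0.4
finger_force: 0.0
clock: 8.9
eef_pos: [481.2, -63.2, 382.5]
eef_rot: [3.141, -0.001, 0.499]
wrist_force: [-1.3, -0.1, -0.4]
finger_gap: 0.5
finger_force: 0.0
[481.5 -62.9 382.2] [ 3.141e+00 -1.000e-03  4.990e-01] [[0.48, 0.85, 0.24, 549.79], [-0.88, 0.46, 0.13, -25.01], [0.0, -0.27, 0.96, 362.94], [0.0, 0.0, 0.0, 1.0]] 8.95
```

View pics/c6.png

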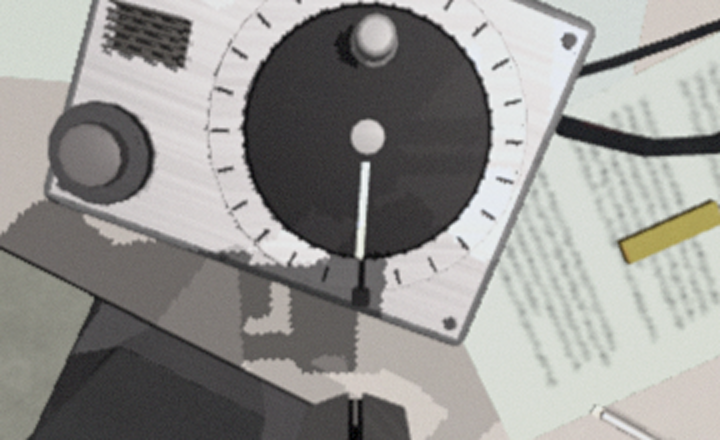

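Run:
```python
from h import *
w=np.load("w.npz");p,d,K,T=[w[k] for k in "pdKT"]
g=cv2.cvtColor(p,cv2.COLOR_RGB2GRAY).astype(float)
B=[];Z=[]
for r in range(164,204,2):
    x=np.arange(312,330);y=g[r,312:330]; k=np.clip(y-(y.min()+y.max())/2,0,None);B.append((np.sum(x*k)/k.sum(),r))
for r in range(212,222):
    x=np.arange(315,328);y=g[r,315:328];k=np.clip((y.min()+np.median(y))/2-y,0,None);Z.append((np.sum(x*k)/k.sum(),r))
B=plane(B,53,K,T)[:,:2];Z=plane(Z,45,K,T)[:,:2]
vx,vy,*_=cv2.fitLine(B.astype(np.float32),1,0,.01,.01).ravel(); print(np.degrees(np.arctan2(vy,vx)))
for c in([544.8,-33.9],):
    for q in(B,Z):
        v=q-c; print((np.degrees(np.arctan2(v[:,1],v[:,0]))%360).round(1))
k=(cloud(d,K,T)); m=(abs(k[...,2]-62)<3)&(abs(k[...,0]-486)<25)&(abs(k[...,1]-59)<25)
print("button",np.median(k[m],0),k[m].mean(0),m.sum())
```

```text
24.762735
[203.8 203.3 203.3 203.6 203.9 204.1 204.2 204.1 204.  203.8 204.  204.2
 204.3 204.3 204.4 204.3 204.3 204.2 204.3 204.4]
[205.9 205.9 206.  206.  205.9 205.9 205.9 205.9 206.  206. ]
button [487.01165623  59.22303333  62.00335989] [486.95285093  59.27982308  61.95552498] 818
```

The bar is at 204.4° and the zero line at 206°, about 1.5 mm apart at 55 mm, so they are in line. Now to the button at (486.5, 59.3), top at 62 mm.

```bash
python3 -m creep '{"slide":[[0.2,6.1,0],[0.3,6.1,0],[0,0,-6],[0,0,-5.3],[0,0,0],[0,0,0]],"turn":[0,0,0,0,0,0],"claw":[0,0,0,0,0,0]}'
```

```text
clock: 9.7
eef_pos: [486.9, 59.0, 270.5]
eef_rot: [3.141, -0.002, 0.499]
wrist_force: [0.4, -0.3, 0.6]
finger_gap: 0.5
finger_force: 0.0
```

```bash
python3 -m creep '{"slide":[[0,0,-0.8],[0,0,-0.4],[0,0,-0.25],[0,0,0]],"turn":[0,0,0,0],"claw":[0,0,0,0]}'
```

```text
clock: 10.2
eef_pos: [486.5, 58.6, 255.3]
eef_rot: [3.141, -0.002, 0.499]
wrist_force: [-0.4, -0.4, 10.7]
finger_gap: 0.5
finger_force: 5.2
```

The 10.7 N at the wrist exceeds the 3.5 N needed, so the button is bottomed. I release it, rise clear and check before signing off.

```bash
python3 -m creep '{"slide":[[0,0,0],[0,0,1],[0,0,3],[0,0,6],[0,-6.1,2],[-0.5,-6.1,0],[0,0,0],[0,0,0]],"turn":[0,0,0,0,0,0,0,0],"claw":[0,0,0,0,0,0,0,0]}'
python3 look.py pics/w7.png
python3 - <<'E'
from h import *
w=np.load("w.npz");p,d,K,T=[w[k] for k in "pdKT"]
k=cloud(d,K,T); m=(abs(k[...,2]-60)<6)&(abs(k[...,0]-487)<10)&(abs(k[...,1]-59)<10); print("button z",np.median(k[m],0))
g=cv2.cvtColor(p,cv2.COLOR_RGB2GRAY); v,u=np.where((g>150)&(np.hypot(k[...,0]-544.8,k[...,1]+33.9)<49)&(np.hypot(k[...,0]-544.8,k[...,1]+33.9)>13)&(k[...,2]<58))
B=plane(np.c_[u,v],53,K,T)[:,:2]; vx,vy,*_=cv2.fitLine(B.astype(np.float32),1,0,.01,.01).ravel(); print(len(B),np.degrees(np.arctan2(vy,vx)),np.degrees(np.arctan2(*(B.mean(0)-[544.8,-33.9])[::-1]))%360)
E
```

```text
clock: 11.2
eef_pos: [481.0, -61.6, 373.7]
eef_rot: [-3.141, 0.0, 0.498]
wrist_force: [-0.3, 0.2, 0.5]
finger_gap: 0.5
finger_force: 0.0
[481.1 -61.1 373.6] [-3.141  0.     0.499] [[0.48, 0.85, 0.24, 549.54], [-0.88, 0.46, 0.13, -23.4], [-0.0, -0.27, 0.96, 354.01], [0.0, 0.0, 0.0, 1.0]] 11.25
button z [487.4651467   58.57368658  62.15891602]
173 24.80836 204.08749606364347
```

The button is up again at 62 mm, the dial is unchanged and the robot is clear, so I hand it in.

```bash
python3 -c "from cell import manip; print(manip.sign_off())"
```

```text
the job is handed in; nothing more can be done
None
```

The job is handed in: I pushed the dial by its peg to about 1.5° from the zero line (about 1.5 mm at 55 mm, limit 4 mm), then pressed the button right in. It is up again and the arm stands clear, about 11 s in; the hand-in returned no verdict.

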